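Put the microscope objectives away in turret order

TASK

Move the four microscope objectives from the parking rack into the empty storage drawer, one to a bay, keeping the turret order in which they stand: the objective at the robot's left-hand end of the rack goes into the bay next to the drawer's tall front panel, and the others follow in turn towards the drawer's low back. They are delicate optics: never tip one over, and set each down gently, upright on its cap.

Things in the scene. Friction and masses are not known exactly. Their poses are not given: they have to be found in the camera images.
- obj_short: microscope objective, satin metal, loose, standing lens up on its black cap (32 mm wide, 8 mm high); shortest, 60 mm tall: barrel 32 mm wide to the top, 21 mm lens. Round, any yaw. Origin: centre of its underside; z up its axis. Barrel plain and parallel 24 to 56 mm above the underside: grip there. 0.15 to 0.5 kg.
- obj_cone: microscope objective, satin metal, loose, standing lens up on its black cap (32 mm wide, 8 mm high); 68 mm tall: barrel 34 mm wide, short cone to a 22 mm nose. Round, any yaw. Origin: centre of its underside; z up its axis. Barrel plain and parallel 24 to 56 mm above the underside: grip there. 0.15 to 0.5 kg.
- obj_collar: microscope objective, satin metal, loose, standing lens up on its black cap (32 mm wide, 8 mm high); 76 mm tall, slimmest: barrel 30 mm wide, taper to a 16 mm nose, 37 mm knurled collar at 12 to 22 mm height. Round, any yaw. Origin: centre of its underside; z up its axis. Barrel plain and parallel 24 to 56 mm above the underside: grip there. 0.15 to 0.5 kg.
- obj_large: microscope objective, satin metal, loose, standing lens up on its black cap (32 mm wide, 8 mm high); tallest and thickest, 84 mm: barrel 38 mm wide, long cone to a 12 mm nose. Round, any yaw. Origin: centre of its underside; z up its axis. Barrel plain and parallel 24 to 56 mm above the underside: grip there. 0.15 to 0.5 kg.
- cup_short: round black cup of the parking rack, where obj_short stands at the start: 60 mm wide, rim 8 mm high, floor 2 mm thick. Four like cups, fixed, 76 mm apart in a straight row on a plate 74 x 316 mm, 6 mm thick; which is where in the row varies. Origin: centre of its underside, 6 mm above the bench; y along the row to the robot's left.
- cup_cone: round black cup of the parking rack, where obj_cone stands at the start: 60 mm wide, rim 8 mm high, floor 2 mm thick. Four like cups, fixed, 76 mm apart in a straight row on a plate 74 x 316 mm, 6 mm thick; which is where in the row varies. Origin: centre of its underside, 6 mm above the bench; y along the row to the robot's left.
- cup_collar: round black cup of the parking rack, where obj_collar stands at the start: 60 mm wide, rim 8 mm high, floor 2 mm thick. Four like cups, fixed, 76 mm apart in a straight row on a plate 74 x 316 mm, 6 mm thick; which is where in the row varies. Origin: centre of its underside, 6 mm above the bench; y along the row to the robot's left.
- cup_large: round black cup of the parking rack, where obj_large stands at the start: 60 mm wide, rim 8 mm high, floor 2 mm thick. Four like cups, fixed, 76 mm apart in a straight row on a plate 74 x 316 mm, 6 mm thick; which is where in the row varies. Origin: centre of its underside, 6 mm above the bench; y along the row to the robot's left.
- drawer: grey storage drawer, fixed, open on top, 68 (x) by 308 mm (y). Four bays in a row, 60 (x) by 72 mm (y) inside, walls 4 mm; bay centres x = 0, y = +114, +38, -38, -114 mm. Rubber floor 6 mm above the bench, side walls 22 mm high, cross walls 18 mm. Origin: centre of its underside, on the bench; y along the row to the robot's left, z up.
- front: the drawer's tall front panel, fixed: 76 mm wide, 52 mm high, 5 mm thick, with an 18 mm wide aluminium grip rail on top. It is at the +y or the -y end of the drawer (varies), its origin (underside centre) 156.5 mm from the drawer's origin along y. The other end is a low back, 22 mm high with a 30 mm high tab.
Things that resemble listed ones, but are neither listed nor needed, are in the scene too. There is more than one size of the front; the one meant has the size given above.

How it is judged:
At the end, for the whole second after the job is handed in: Each objective stands upright (0.1 rad) on the floor of its own bay (height within 4 mm; within 16 mm across and 22 mm along of the bay's centre); the order counted from the front panel is the order on the rack counted from the robot's left; all released and at rest (x of obj_short in the frame of drawer between -0.016 and 0.016 m and (y of obj_short in the frame of drawer between 0.092 and 0.136 m or y of obj_short in the frame of drawer between 0.016 and 0.06 m or y of obj_short in the frame of drawer between -0.06 and -0.016 m or y of obj_short in the frame of drawer between -0.136 and -0.092 m) and z of obj_short in the frame of drawer between 0.002 and 0.01 m and angle between each of obj_short, obj_cone, obj_collar, obj_large's own z axis and vertical below 0.1 rad and linear speed of each of obj_short, obj_cone, obj_collar, obj_large below 0.02 m/s and angular speed of each of obj_short, obj_cone, obj_collar, obj_large below 0.2 rad/s and x of obj_cone in the frame of drawer between -0.016 and 0.016 m and (y of obj_cone in the frame of drawer between 0.092 and 0.136 m or y of obj_cone in the frame of drawer between 0.016 and 0.06 m or y of obj_cone in the frame of drawer between -0.06 and -0.016 m or y of obj_cone in the frame of drawer between -0.136 and -0.092 m) and z of obj_cone in the frame of drawer between 0.002 and 0.01 m and x of obj_collar in the frame of drawer between -0.016 and 0.016 m and (y of obj_collar in the frame of drawer between 0.092 and 0.136 m or y of obj_collar in the frame of drawer between 0.016 and 0.06 m or y of obj_collar in the frame of drawer between -0.06 and -0.016 m or y of obj_collar in the frame of drawer between -0.136 and -0.092 m) and z of obj_collar in the frame of drawer between 0.002 and 0.01 m and x of obj_large in the frame of drawer between -0.016 and 0.016 m and (y of obj_large in the frame of drawer between 0.092 and 0.136 m or y of obj_large in the frame of drawer between 0.016 and 0.06 m or y of obj_large in the frame of drawer between -0.06 and -0.016 m or y of obj_large in the frame of drawer between -0.136 and -0.092 m) and z of obj_large in the frame of drawer between 0.002 and 0.01 m and ((y of cup_cone in the frame of cup_short above 0 m and ((horizontal distance between obj_cone and front below 0.0805 m and horizontal distance between obj_short and front above 0.0805 m) or (horizontal distance between obj_cone and front below 0.1565 m and horizontal distance between obj_short and front above 0.1565 m) or (horizontal distance between obj_cone and front below 0.2325 m and horizontal distance between obj_short and front above 0.2325 m))) or (y of cup_cone in the frame of cup_short below 0 m and ((horizontal distance between obj_short and front below 0.0805 m and horizontal distance between obj_cone and front above 0.0805 m) or (horizontal distance between obj_short and front below 0.1565 m and horizontal distance between obj_cone and front above 0.1565 m) or (horizontal distance between obj_short and front below 0.2325 m and horizontal distance between obj_cone and front above 0.2325 m)))) and ((y of cup_collar in the frame of cup_short above 0 m and ((horizontal distance between obj_collar and front below 0.0805 m and horizontal distance between obj_short and front above 0.0805 m) or (horizontal distance between obj_collar and front below 0.1565 m and horizontal distance between obj_short and front above 0.1565 m) or (horizontal distance between obj_collar and front below 0.2325 m and horizontal distance between obj_short and front above 0.2325 m))) or (y of cup_collar in the frame of cup_short below 0 m and ((horizontal distance between obj_short and front below 0.0805 m and horizontal distance between obj_collar and front above 0.0805 m) or (horizontal distance between obj_short and front below 0.1565 m and horizontal distance between obj_collar and front above 0.1565 m) or (horizontal distance between obj_short and front below 0.2325 m and horizontal distance between obj_collar and front above 0.2325 m)))) and ((y of cup_collar in the frame of cup_cone above 0 m and ((horizontal distance between obj_collar and front below 0.0805 m and horizontal distance between obj_cone and front above 0.0805 m) or (horizontal distance between obj_collar and front below 0.1565 m and horizontal distance between obj_cone and front above 0.1565 m) or (horizontal distance between obj_collar and front below 0.2325 m and horizontal distance between obj_cone and front above 0.2325 m))) or (y of cup_collar in the frame of cup_cone below 0 m and ((horizontal distance between obj_cone and front below 0.0805 m and horizontal distance between obj_collar and front above 0.0805 m) or (horizontal distance between obj_cone and front below 0.1565 m and horizontal distance between obj_collar and front above 0.1565 m) or (horizontal distance between obj_cone and front below 0.2325 m and horizontal distance between obj_collar and front above 0.2325 m)))) and ((y of cup_large in the frame of cup_short above 0 m and ((horizontal distance between obj_large and front below 0.0805 m and horizontal distance between obj_short and front above 0.0805 m) or (horizontal distance between obj_large and front below 0.1565 m and horizontal distance between obj_short and front above 0.1565 m) or (horizontal distance between obj_large and front below 0.2325 m and horizontal distance between obj_short and front above 0.2325 m))) or (y of cup_large in the frame of cup_short below 0 m and ((horizontal distance between obj_short and front below 0.0805 m and horizontal distance between obj_large and front above 0.0805 m) or (horizontal distance between obj_short and front below 0.1565 m and horizontal distance between obj_large and front above 0.1565 m) or (horizontal distance between obj_short and front below 0.2325 m and horizontal distance between obj_large and front above 0.2325 m)))) and ((y of cup_large in the frame of cup_cone above 0 m and ((horizontal distance between obj_large and front below 0.0805 m and horizontal distance between obj_cone and front above 0.0805 m) or (horizontal distance between obj_large and front below 0.1565 m and horizontal distance between obj_cone and front above 0.1565 m) or (horizontal distance between obj_large and front below 0.2325 m and horizontal distance between obj_cone and front above 0.2325 m))) or (y of cup_large in the frame of cup_cone below 0 m and ((horizontal distance between obj_cone and front below 0.0805 m and horizontal distance between obj_large and front above 0.0805 m) or (horizontal distance between obj_cone and front below 0.1565 m and horizontal distance between obj_large and front above 0.1565 m) or (horizontal distance between obj_cone and front below 0.2325 m and horizontal distance between obj_large and front above 0.2325 m)))) and ((y of cup_large in the frame of cup_collar above 0 m and ((horizontal distance between obj_large and front below 0.0805 m and horizontal distance between obj_collar and front above 0.0805 m) or (horizontal distance between obj_large and front below 0.1565 m and horizontal distance between obj_collar and front above 0.1565 m) or (horizontal distance between obj_large and front below 0.2325 m and horizontal distance between obj_collar and front above 0.2325 m))) or (y of cup_large in the frame of cup_collar below 0 m and ((horizontal distance between obj_collar and front below 0.0805 m and horizontal distance between obj_large and front above 0.0805 m) or (horizontal distance between obj_collar and front below 0.1565 m and horizontal distance between obj_large and front above 0.1565 m) or (horizontal distance between obj_collar and front below 0.2325 m and horizontal distance between obj_large and front above 0.2325 m))))); the robot touches nothing.
It fails at once if an objective is tipped over (leans more than 0.8 rad) (angle between any of obj_short, obj_cone, obj_collar, obj_large's own z axis and vertical above 0.8 rad).
It fails at once if an objective is dropped into the drawer (moves faster than 0.35 m/s within 15 mm of the drawer's floor) ((linear speed of obj_short above 0.35 m/s and z of obj_short in the frame of drawer below 0.021 m and x of obj_short in the frame of drawer between -0.034 and 0.034 m) or (linear speed of obj_cone above 0.35 m/s and z of obj_cone in the frame of drawer below 0.021 m and x of obj_cone in the frame of drawer between -0.034 and 0.034 m) or (linear speed of obj_collar above 0.35 m/s and z of obj_collar in the frame of drawer below 0.021 m and x of obj_collar in the frame of drawer between -0.034 and 0.034 m) or (linear speed of obj_large above 0.35 m/s and z of obj_large in the frame of drawer below 0.021 m and x of obj_large in the frame of drawer between -0.034 and 0.034 m)).
It also fails if it takes over 99 s, if anything falls off the work surface, if the arm or the gripper's body presses on something with over 40 N, if the wrist force passes 120 N, or if a joint passes its speed limit or range.

ROBOT

A 7-joint arm with a two-finger parallel gripper is mounted at the origin on the work surface. World frame = base frame: x ahead of the robot, y to its left, z up, the work surface at z = 0. Lengths are in m, angles in rad, forces in N, time in s.
With the tool pointing down it reaches from about 0.4 to 0.85 m from the base axis. Payload 4.5 kg.
Tool frame: the origin (TCP) lies midway between the tips of the shut fingers; the grasp point (between the pads) lies 19 mm behind it; z points along the fingers, y is the line along which they close (so a half turn about z gives the same grasp; the last joint's range is limited). The gripper opens to 88 mm and grips with 3 to 60 N. Pads are 18 mm wide; open, the fingers measure 123 mm over their backs; the gripper's body (75 mm by 187 mm) begins 45 mm behind the grasp point.
Start: joints at [1.162, 0.689, -0.195, 1.565, 0.157, 0.902, -0.215], TCP at [0.268, -0.565, 0.239] pointing down, gripper open.
Joint ranges: [-3.01, 3.01], [-0.46, 2.08], [-1.47, 1.51], [0.13, 2.56], [-1, 4.14], [0.04, 2.09], [-2.66, 2.66]. Speed limits (rad/s): [2.57, 2.57, 3.14, 3.14, 3.14, 3.14, 3.14].

INTERFACE

Orientations are given as a unit quaternion [x, y, z, w].
In Python, from plant import r gives the robot as it stands. The module is installed in compiled form; this text tells all that it offers.
- The arm moves only by the tool step_arm, never from a script. Its argument "series" is a list of rows, each a list of 7 numbers: the shift along the world's x, y, z in mm, then the turn, a rotation vector about the world's x, y, z in rad, then the closure, from 0 (fully open) to 1 (shut). A call has 1 to 20 rows; each row shifts and turns the commanded pose from where the row before left it; what a row does not reach is not made up. A row lasts 1/10 s, in which the tool goes at most 50 mm and 8.59 degrees, less where a joint would pass 70% of its speed; a pose out of reach is approached as far as the arm can. A call is refused whole if a number of a shift passes 50 or a number of a turn 0.15, either way. A call with a gripper value outside its range is refused whole. The fingers move at their own pace and stop on an object; "force" is the grip in N (left out, the last holds). Time passes only in rows, so rows that do not move let the fingers close. It gives the time, the measured TCP pose, the force, the opening and the grip force at its end, in the units of the state.
- r.get_state(): the state, without advancing time (a new reading comes with each control period).
- r.snapshot(name): name is "side" or "top"; returns (picture, depth): 420x560x3 uint8, blue, green, red; 420x560 float32, m along the optical axis (not along the pixel's ray), 0 where there is no reading.
- r.get_calibration(name): a dict with "intrinsics" (3x3 intrinsics, pixels), "pose" (4x4, takes a point from camera to world coordinates). Camera axes: x right, y up, looking along -z (the intrinsics and any distortion apply to the point x, -y, -z); pixel columns grow to the right and rows downward; lengths in m; the calibration is good to about 2 mm. A picture is of the moment at which its call begins. get_calibration takes no time and is no camera call.
- r.finish_job(): hands the job in; it is judged then, once.
The state is a dict: "clock": time; "q": joint angles; "qd": joint speeds; "joint_torque": joint torques, N m; "tool_pos": TCP position; "eef_rot": TCP orientation; "contact_force": force on the tool from outside, world axes, zero at the start; "moment": the same for the moment, N m; "opening": opening from 0.0 (shut) to 1.0 (fully open); "finger_force": force on a finger pad.
Only numpy, scipy, OpenCV 4.12 (cv2) and the standard library are available. Lean on these libraries where they do the work, as an engineer would, in place of code of your own. Each camera call takes 0.05 s, during which the arm holds its last target. There are 200 camera calls.

## Working session

There is one attempt and no reset: what is moved stays moved. The work goes in short steps, Python scripts to look and compute and a tool call to move; the robot and the scene stay as the last step left them, time stands still between calls to the robot, and variables do not carry over. Pictures are saved under pics/ and viewed, at most 14 in all, crops included, and the job is handed in when it is done.

Besides the shell and the picture viewer there is one more tool, called by a JSON object that holds its "op" and its "data", one argument or row to a line. step_arm: Moves the arm, as the interface text tells. Its arguments: {"type":"object","properties":{"series":{"type":"array"},"force":{"type":"number"}},"required":["series"]}

```bash
mkdir -p pics
cat > h.py <<'E'
import numpy as np, cv2
from plant import r
def cloud(name):
    img,d=r.snapshot(name); c=r.get_calibration(name); K=np.array(c["intrinsics"]);T=np.array(c["pose"])
    v,u=np.mgrid[:420,:560]
    P=np.stack([(u-K[0,2])/K[0,0]*d,-(v-K[1,2])/K[1,1]*d,-d],-1)
    W=P@T[:3,:3].T+T[:3,3]; W[d==0]=np.nan
    return img,d,W
E
python3 - <<'E'
from h import *
for n in("top","side"):
    img,d,W=cloud(n); cv2.imwrite(f"pics/{n}0.png",img); np.save(f"{n}0.npy",W)
    c=r.get_calibration(n); print(n,c)
print(r.get_state())
E
```

```text
top {'intrinsics': array([[454.02754044,   0.        , 280.59969311],
       [  0.        , 454.02754044, 209.99474124],
       [  0.        ,   0.        ,   1.        ]]), 'pose': array([[-0.01794108,  0.98860314, -0.14947224,  0.43616535],
       [-0.99946482, -0.01364299,  0.02973107, -0.03036634],
       [ 0.02735298,  0.14992565,  0.98831883,  0.79705333],
       [ 0.        ,  0.        ,  0.        ,  1.        ]])}
side {'intrinsics': array([[515.61656008,   0.        , 276.19655546],
       [  0.        , 515.61656008, 213.29851183],
       [  0.        ,   0.        ,   1.        ]]), 'pose': array([[-0.87848056,  0.37768838, -0.29261475,  0.24951316],
       [-0.47748607, -0.67261337,  0.56533027,  0.50848226],
       [ 0.01670208,  0.63635112,  0.77121871,  0.78648926],
       [ 0.        ,  0.        ,  0.        ,  1.        ]])}
{'clock': 0.1, 'q': array([ 1.16177973,  0.68988836, -0.19451178,  1.56621698,  0.15734049,
        0.90250128, -0.21509694]), 'qd': array([ 0.00134882,  0.00030285, -0.0013166 , -0.00411026, -0.00057344,
       -0.00047974, -0.00029982]), 'joint_torque': array([-2.62851878e-03, -5.28497493e+01, -1.27147414e+00, -1.53837901e+01,
       -5.25936310e-02,  1.95313973e-03, -2.56464563e-05]), 'tool_pos': array([ 0.26751386, -0.56424179,  0.23800351]), 'eef_rot': array([ 9.75578371e-01,  2.19650146e-01, -2.52862111e-04, -7.69459008e-04]), 'contact_force': array([-0.09803217,  0.19251315, -0.19668206]), 'moment': array([ 0.00538744, -0.01268314,  0.00718068]), 'finger_force': 0.0, 'opening': 1.0008296718812546}
```

View pics/top0.png

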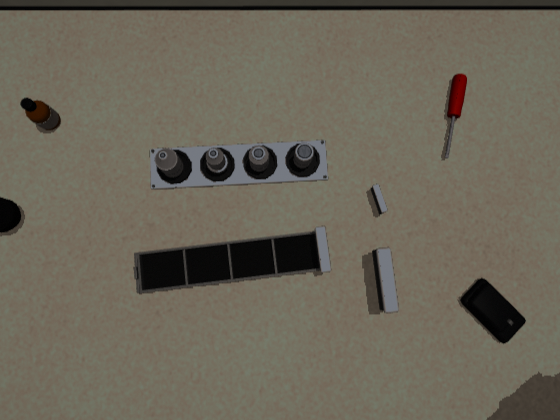

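View pics/side0.png

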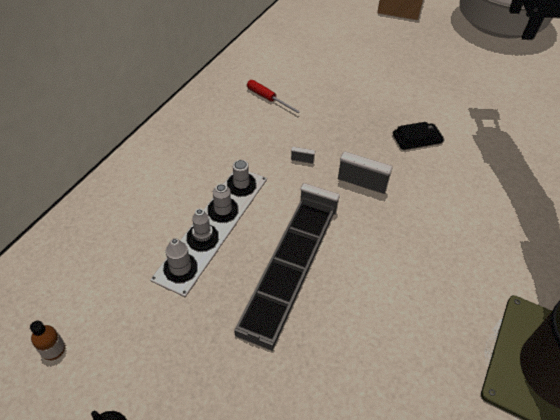

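The top view looks along -z with image-left = robot's left (+y). The rack runs large (171,163), collar (215,160), cone (259,157), short (303,156). The drawer's front is at its -y end (322,250), so large goes to the -y bay and short to the +y bay. The two loose panels at (378,200) and (386,280) are decoys.

Run:
```python
from h import *
from scipy.optimize import least_squares
Wt=np.load("top0.npy");Ws=np.load("side0.npy")
# bench residual
for n,W in(("top",Wt),("side",Ws)):
    p=W.reshape(-1,3);m=(abs(p[:,0]-.4)<.25)&(abs(p[:,1])<.25)
    z=p[m,2]; h,e=np.histogram(z,bins=np.arange(-.02,.12,.002)); print(n,"benchmode",e[h.argmax()],np.std(z[abs(z)<.004]))
px={"large":(171,163),"collar":(215,160),"cone":(259,157),"short":(303,156)}
R={"large":19,"collar":15,"cone":17,"short":16}
for k,(u,v) in px.items():
    c=np.nanmean(Wt[v-3:v+4,u-3:u+4].reshape(-1,3),0)[:2]
    for n,W in(("top",Wt),("side",Ws)):
        p=W.reshape(-1,3);p=p[~np.isnan(p[:,0])]
        q=p[(np.hypot(*(p[:,:2]-c).T)<.038)&(p[:,2]>.018)]
        b=q[(q[:,2]>.034)&(q[:,2]<.062)]
        s=least_squares(lambda x:np.hypot(*(b[:,:2]-x).T)-R[k]/1e3,b[:,:2].mean(0)+[0.01 if n=="top" else 0.005,0.0],loss="soft_l1",f_scale=.002)
        print(k,n,len(b),s.x.round(4),"res",np.sqrt(np.mean(s.fun**2)).round(4),"ztop",np.percentile(q[:,2],98).round(4))
# rims of drawer / rack plate
for n,W in(("top",Wt),("side",Ws)):
    p=W.reshape(-1,3);p=p[~np.isnan(p[:,0])]
    m=(p[:,2]>.0115)&(p[:,2]<.06)&(p[:,0]>.23)&(p[:,0]<.44)&(abs(p[:,1]-.06)<.33)
    mk=((W[...,2]>.014)&(W[...,2]<.07)).astype(np.uint8)
    nn,lab,st,ce=cv2.connectedComponentsWithStats(mk)
    for i in range(1,nn):
        if st[i,4]>60:
            q=W[lab==i]; rect=cv2.minAreaRect((q[:,:2]*1000).astype(np.float32)); print(n,st[i],np.round(rect[0],1),np.round(rect[1],1),round(rect[2],1),"zmax",q[:,2].max().round(3))
```

```text
top benchmode -1.734723475976807e-17 0.0013440455113951286
side benchmode -0.0020000000000000157 0.0014027417158426606
large top 118 [0.635  0.1351] res 0.0004 ztop 0.0939
large side 202 [0.6326 0.1347] res 0.0007 ztop 0.0922
collar top 72 [0.6398 0.0562] res 0.0003 ztop 0.0859
collar side 148 [0.6371 0.0557] res 0.0008 ztop 0.0848
cone top 79 [ 0.6417 -0.0168] res 0.0003 ztop 0.0786
cone side 172 [ 0.639  -0.0172] res 0.0009 ztop 0.0775
short top 75 [ 0.6459 -0.0931] res 0.0004 ztop 0.0712
short side 155 [ 0.643  -0.0932] res 0.0011 ztop 0.0701
top [445  73  22  85 713] [ 724.1 -371.5] [ 26.4 160.6] 77.2 zmax 0.03
top [ 25 100  34  29 574] [723.2 354.5] [32.7 38.4] 50.8 zmax 0.07
top [293 142  27  26 394] [ 650.4 -101.3] [47.  44.9] 83.4 zmax 0.07
top [243 145  26  27 270] [648.  -11.1] [44.2 47.7] 89.2 zmax 0.07
top [155 149  28  28 272] [636.6 133.7] [39.4 53.3] 45.9 zmax 0.07
top [176 151  15  31  75] [633.6 113.7] [19.7 54.9] 79.9 zmax 0.018
top [200 152  28  21 277] [638.9  62.7] [50.7 34.7] 78.2 zmax 0.07
top [200 167  30  13  63] [618.9  62.9] [52.1 16. ] 74.1 zmax 0.018
top 
[... 787 characters left out ...]

side [291 147  25  13 209] [ 568.6 -223.1] [50.2 14.1] 15.0 zmax 0.038
side [338 154  55  36 954] [ 429.7 -216.3] [103.6  25.8] 6.6 zmax 0.07
side [233 160  16  30 411] [641.7 -90.7] [30.7 32. ] 29.7 zmax 0.07
side [ 234  183  106  165 2153] [467.6  32.5] [ 75.9 325.7] 5.3 zmax 0.055
side [211 189  25  27 385] [648.9 -29.5] [43.1 68.2] 24.0 zmax 0.07
side [190 216  24  27 380] [639.1  57.5] [43.4 41.6] 33.3 zmax 0.07
side [166 242  29  34 442] [630.9 133.2] [49.5 42.6] 44.8 zmax 0.07
side [ 31 325  34  34 701] [718.6 359.7] [38.6 30.9] 74.5 zmax 0.069
side [ 519  330   41   78 1327] [40.  33.3] [ 32.3 108.5] 37.3 zmax 0.07
side [100 411  27   9 184] [554.8 400.4] [21.5 32.2] 77.7 zmax 0.069
```

Run:
```python
from h import *
a=np.deg2rad(5.45);ex=np.array([np.cos(a),np.sin(a)]);ey=np.array([-np.sin(a),np.cos(a)])
o=np.array([.4684,.0350])
for n in("top","side"):
    W=np.load(n+"0.npy");p=W.reshape(-1,3);p=p[~np.isnan(p[:,0])]
    x=(p[:,:2]-o)@ex;y=(p[:,:2]-o)@ey;z=p[:,2]
    for c in(-76,0,76):
        for s in(-1,1):
            m=(abs(x-s*.013)<.013)&(abs(y-c/1e3)<.02)&(z>.0135)&(z<.021); print(n,"cross",c,s,m.sum(),(y[m].mean()*1e3).round(1))
    for c in(-114,-38,38,114):
        f=(abs(x)<.022)&(abs(y-c/1e3)<.025)
        l=[((x[m].mean()*1e3).round(1),m.sum()) for m in [(abs(x-s*.032)<.01)&(abs(y-c/1e3)<.028)&(z>.0175)&(z<.026) for s in(-1,1)]]
        print(n,"bay",c,"side walls",l,"floor z",np.median(z[f]).round(4))
    m=z>.042;m&=(abs(x)<.05)&(abs(y+.156)<.025);print("rail",x[m].min(),x[m].max(),y[m].min(),y[m].max())
```

```text
top cross -76 -1 35 -76.3
top cross -76 1 34 -76.1
top cross 0 -1 39 -0.5
top cross 0 1 38 -0.2
top cross 76 -1 39 75.4
top cross 76 1 42 75.4
top bay -114 side walls [(np.float64(-31.1), np.int64(79)), (np.float64(32.7), np.int64(82))] floor z 0.0063
top bay -38 side walls [(np.float64(-31.9), np.int64(77)), (np.float64(32.0), np.int64(83))] floor z 0.0063
top bay 38 side walls [(np.float64(-32.7), np.int64(82)), (np.float64(31.2), np.int64(87))] floor z 0.0064
top bay 114 side walls [(np.float64(-33.4), np.int64(82)), (np.float64(30.4), np.int64(88))] floor z 0.0063
rail -0.03652054023295175 0.039049923801259545 -0.16573970464366206 -0.14744237488900117
side cross -76 -1 37 -75.1
side cross -76 1 42 -74.7
side cross 0 -1 43 0.9
side cross 0 1 46 1.0
side cross 76 -1 47 76.6
side cross 76 1 48 77.0
side bay -114 side walls [(np.float64(-34.0), np.int64(56)), (np.float64(29.7), np.int64(57))] floor z 0.0058
side bay -38 side walls [(np.float64(-34.8), np.int64(64)), (np.float64(29.2), np.int64(69))] floor z 0.0057
side bay 38 side walls [(np.float64(-35.5), np.int64(75)), (np.float64(28.6), np.int64(79))] floor z 0.0057
side bay 114 side walls [(np.float64(-36.1), np.int64(85)), (np.float64(27.8), np.int64(93))] floor z 0.0058
rail -0.039428138626507694 0.03649292906621768 -0.16525756370361835 -0.14420154749569955
```

{"op": "step_arm", "data": {
  "series": [
    [30, 50, 0, 0, 0, 0.136, 0],
    [30, 50, 0, 0, 0, 0.136, 0],
    [30, 50, 0, 0, 0, 0.136, 0],
    [30, 50, 0, 0, 0, 0.136, 0],
    [30, 50, 0, 0, 0, 0.136, 0],
    [30, 50, 0, 0, 0, 0.136, 0],
    [30, 50, 0, 0, 0, 0.136, 0],
    [30, 50, 0, 0, 0, 0.136, 0],
    [30, 50, 0, 0, 0, 0.136, 0],
    [30, 50, 0, 0, 0, 0, 0],
    [30, 50, 0, 0, 0, 0, 0],
    [16, 50, 0, 0, 0, 0, 0],
    [10, 50, 0, 0, 0, 0, 0],
    [10, 50, 0, 0, 0, 0, 0],
    [0, 0, 0, 0, 0, 0, 0],
    [0, 0, 0, 0, 0, 0, 0],
    [0, 0, 0, 0, 0, 0, 0]
  ]
}}

```text
clock: 1.8
tool_pos: [0.5853, 0.0505, 0.2382]
eef_rot: [0.673, 0.74, -0.001, 0.0]
contact_force: [0.4, -0.3, -0.3]
opening: 1.003
finger_force: 0.0
```

{"op": "step_arm", "data": {
  "series": [
    [16, 28, 0, 0, 0, 0, 0],
    [16, 28, 0, 0, 0, 0, 0],
    [17, 28, 0, 0, 0, 0, 0],
    [0, 0, -30, 0, 0, 0, 0],
    [0, 0, -30, 0, 0, 0, 0],
    [0, 0, -30, 0, 0, 0, 0],
    [0, 0, 0, 0, 0, 0, 0],
    [0, 0, 0, 0, 0, 0, 0]
  ]
}}

```text
clock: 2.6
tool_pos: [0.6349, 0.1346, 0.1489]
eef_rot: [0.673, 0.739, -0.001, 0.0]
contact_force: [1.1, -0.7, 0.4]
opening: 0.999
finger_force: 0.0
```

{"op": "step_arm", "data": {
  "series": [
    [-1, 0, -20, 0, 0, 0, 0],
    [0, 0, -20, 0, 0, 0, 0],
    [0, 0, -20, 0, 0, 0, 0],
    [0, 0, -20, 0, 0, 0, 0],
    [0, 0, -16, 0, 0, 0, 0],
    [0, 0, -16, 0, 0, 0, 0],
    [0, 0, 0, 0, 0, 0, 0],
    [0, 0, 0, 0, 0, 0, 0]
  ]
}}

```text
clock: 3.4
tool_pos: [0.6341, 0.1366, 0.0372]
eef_rot: [0.672, 0.74, 0.0, 0.0]
contact_force: [0.2, 0.2, 0.4]
opening: 1.002
finger_force: 0.0
```

Run:
```python
from h import *
s=r.get_state();print(s["tool_pos"],s["contact_force"])
img,_,_=cloud("side");cv2.imwrite("pics/s1.png",cv2.resize(img[150:330,90:330],None,fx=3,fy=3))
```

```text
[0.63405491 0.1366356  0.03717784] [0.18823773 0.16775213 0.35897348]
```

View pics/s1.png

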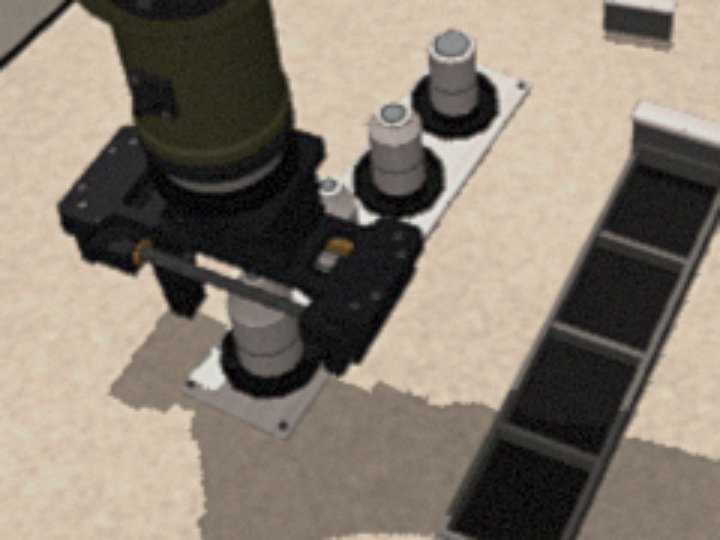

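The open fingers straddle obj_large (crop 265,330), one on each side, clear of its neighbours. Now I'll close.

{"op": "step_arm", "data": {
  "series": [
    [0, -1.5, 0, 0, 0, 0, 0.2],
    [0, 0, 0, 0, 0, 0, 0.35],
    [0, 0, 0, 0, 0, 0, 0.45],
    [0, 0, 0, 0, 0, 0, 0.5],
    [0, 0, 0, 0, 0, 0, 0.54],
    [0, 0, 0, 0, 0, 0, 0.57],
    [0, 0, 0, 0, 0, 0, 0.6],
    [0, 0, 0, 0, 0, 0, 0.7],
    [0, 0, 0, 0, 0, 0, 1],
    [0, 0, 0, 0, 0, 0, 1],
    [0, 0, 0, 0, 0, 0, 1]
  ],
  "force": 35
}}

```text
clock: 4.55
tool_pos: [0.6341, 0.1352, 0.0368]
eef_rot: [0.672, 0.74, 0.0, 0.0]
contact_force: [2.4, 0.3, -0.9]
opening: 0.414
finger_force: 35.0
```

{"op": "step_arm", "data": {
  "series": [
    [0, 0, 10, 0, 0, 0, 1],
    [0, 0, 20, 0, 0, 0, 1],
    [0, 0, 30, 0, 0, 0, 1],
    [0, 0, 30, 0, 0, 0, 1],
    [0, 0, 20, 0, 0, 0, 1],
    [-10, -13.5, 0, 0, 0, 0, 1],
    [-20, -28, 0, 0, 0, 0, 1],
    [-25, -34, 0, 0, 0, 0, 1],
    [-25, -34, 0, 0, 0, 0, 1],
    [-25, -34, 0, 0, 0, 0, 1],
    [-25, -34, 0, 0, 0, 0, 1],
    [-18, -24, 0, 0, 0, 0, 1],
    [-7.4, -12, 0, 0, 0, 0, 1],
    [0, 0, 0, 0, 0, 0, 1],
    [0, 0, 0, 0, 0, 0, 1],
    [0, 0, 0, 0, 0, 0, 1]
  ]
}}

```text
clock: 6.15
tool_pos: [0.4798, -0.0763, 0.147]
eef_rot: [0.671, 0.741, 0.001, 0.0]
contact_force: [-1.1, -0.5, -5.0]
opening: 0.413
finger_force: 35.0
```

Run:
```python
from h import *
s=r.get_state();print(s["tool_pos"],s["contact_force"],s["opening"])
img,_,_=cloud("side");cv2.imwrite("pics/s2.png",cv2.resize(img[80:350,130:400],None,fx=2,fy=2))
```

```text
[ 0.47984949 -0.07630028  0.14696413] [-1.0624721  -0.46872935 -4.99545499] 0.41305077187842754
```

View pics/s2.png

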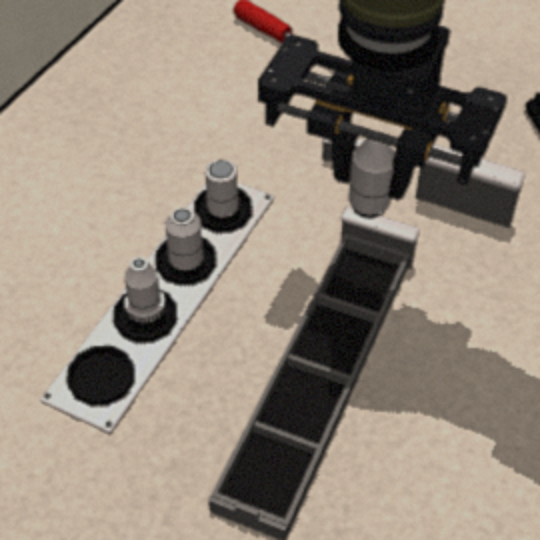

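obj_large hangs upright (crop 370,180) above the front-end bay and clear of the panel. Next I'll lower it, slowly at the end.

{"op": "step_arm", "data": {
  "series": [
    [-1, -2, -15, 0, 0, 0, 1],
    [0, 0, -20, 0, 0, 0, 1],
    [0, 0, -20, 0, 0, 0, 1],
    [0, 0, -20, 0, 0, 0, 1],
    [0, 0, -15, 0, 0, 0, 1],
    [0, 0, -10, 0, 0, 0, 1],
    [0, 0, -5, 0, 0, 0, 1],
    [0, 0, -2, 0, 0, 0, 1],
    [0, 0, -2, 0, 0, 0, 1],
    [0, 0, -1, 0, 0, 0, 1],
    [0, 0, 0, 0, 0, 0, 1],
    [0, 0, 0, 0, 0, 0, 1]
  ]
}}

```text
clock: 7.4
tool_pos: [0.4774, -0.0805, 0.0371]
eef_rot: [0.672, 0.74, 0.0, 0.0]
contact_force: [0.3, 0.5, -4.4]
opening: 0.417
finger_force: 35.0
```

{"op": "step_arm", "data": {
  "series": [
    [0, 1, -0.7, 0, 0, 0, 1],
    [0, 1, -0.7, 0, 0, 0, 1],
    [0, 0, -0.6, 0, 0, 0, 1],
    [0, 0, 0, 0, 0, 0, 1],
    [0, 0, 0, 0, 0, 0, 1]
  ]
}}

```text
clock: 7.9
tool_pos: [0.4774, -0.0782, 0.0348]
eef_rot: [0.672, 0.74, 0.0, 0.0]
contact_force: [-0.1, 0.8, -3.5]
opening: 0.416
finger_force: 35.0
```

{"op": "step_arm", "data": {
  "series": [
    [0, 0, -0.5, 0, 0, 0, 1],
    [0, 0, -0.5, 0, 0, 0, 1],
    [0, 0, 0, 0, 0, 0, 1],
    [0, 0, 0, 0, 0, 0, 1]
  ]
}}

```text
clock: 8.3
tool_pos: [0.4774, -0.0782, 0.0347]
eef_rot: [0.672, 0.74, 0.0, 0.0]
contact_force: [-1.4, 1.0, 8.3]
opening: 0.415
finger_force: 34.9
```

{"op": "step_arm", "data": {
  "series": [
    [0, 0, 0, 0, 0, 0, 0.55],
    [0, 0, 0, 0, 0, 0, 0.5],
    [0, 0, 0, 0, 0, 0, 0.4],
    [0, 0, 0, 0, 0, 0, 0],
    [0, 0, 0, 0, 0, 0, 0],
    [0, 0, 0, 0, 0, 0, 0],
    [0, 0, 20, 0, 0, 0, 0],
    [0, 0, 40, 0, 0, 0, 0],
    [0, 0, 40, 0, 0, 0, 0],
    [0, 0, 10, 0, 0, 0, 0],
    [30, 25, 0, 0, 0, 0, 0],
    [40, 34, 0, 0, 0, 0, 0],
    [40, 33, 0, 0, 0, 0, 0],
    [35, 29, 0, 0, 0, 0, 0],
    [16, 13, 0, 0, 0, 0, 0],
    [0, 0, 0, 0, 0, 0, 0],
    [0, 0, 0, 0, 0, 0, 0]
  ]
}}

```text
clock: 10.0
tool_pos: [0.6337, 0.052, 0.1426]
eef_rot: [0.672, 0.74, -0.001, -0.0]
contact_force: [-0.0, -1.3, -0.4]
opening: 1.001
finger_force: 0.0
```

Run:
```python
from h import *
s=r.get_state();print(s["tool_pos"],s["contact_force"],s["opening"])
img,_,_=cloud("side");cv2.imwrite("pics/s3.png",cv2.resize(img[80:350,130:400],None,fx=2,fy=2))
```

```text
[0.6337132  0.05199627 0.1425587 ] [-0.02911864 -1.30723904 -0.35963084] 1.0007520252088182
```

View pics/s3.png

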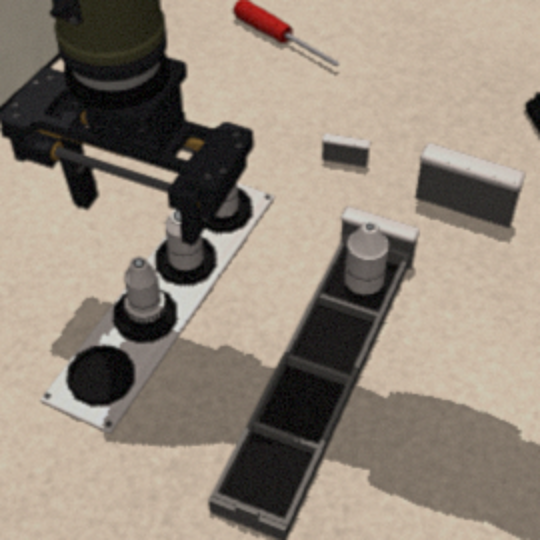

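obj_large stands upright in the front bay (crop 367,260). Collar is next.

{"op": "step_arm", "data": {
  "series": [
    [5, 4, 0, 0, 0, 0, 0],
    [0, 0, -20, 0, 0, 0, 0],
    [0, 0, -25, 0, 0, 0, 0],
    [0, 0, -25, 0, 0, 0, 0],
    [0, 0, -20, 0, 0, 0, 0],
    [0, 0, -15, 0, 0, 0, 0],
    [0, 0, 0, 0, 0, 0, 0],
    [0, 0, 0, 0, 0, 0, 0]
  ]
}}

```text
clock: 10.85
tool_pos: [0.6402, 0.0565, 0.0392]
eef_rot: [0.673, 0.74, 0.0, 0.0]
contact_force: [-0.2, 0.4, -0.6]
opening: 0.999
finger_force: 0.0
```

{"op": "step_arm", "data": {
  "series": [
    [-1.5, -0.5, -2.2, 0, 0, 0, 0.2],
    [0, 0, 0, 0, 0, 0, 0.4],
    [0, 0, 0, 0, 0, 0, 0.54],
    [0, 0, 0, 0, 0, 0, 0.58],
    [0, 0, 0, 0, 0, 0, 0.62],
    [0, 0, 0, 0, 0, 0, 0.65],
    [0, 0, 0, 0, 0, 0, 0.68],
    [0, 0, 0, 0, 0, 0, 0.75],
    [0, 0, 0, 0, 0, 0, 1],
    [0, 0, 0, 0, 0, 0, 1],
    [0, 0, 0, 0, 0, 0, 1]
  ]
}}

```text
clock: 11.95
tool_pos: [0.6387, 0.0563, 0.0366]
eef_rot: [0.672, 0.74, 0.0, 0.0]
contact_force: [1.1, 0.3, -0.5]
opening: 0.323
finger_force: 35.0
```

{"op": "step_arm", "data": {
  "series": [
    [0, 0, 10, 0, 0, 0, 1],
    [0, 0, 20, 0, 0, 0, 1],
    [0, 0, 30, 0, 0, 0, 1],
    [0, 0, 30, 0, 0, 0, 1],
    [0, 0, 20, 0, 0, 0, 1],
    [-12, -4, 0, 0, 0, 0, 1],
    [-25, -9, 0, 0, 0, 0, 1],
    [-35, -12, 0, 0, 0, 0, 1],
    [-35, -12, 0, 0, 0, 0, 1],
    [-30, -11, 0, 0, 0, 0, 1],
    [-20, -7, 0, 0, 0, 0, 1],
    [-11, -4, 0, 0, 0, 0, 1],
    [0, 0, -15, 0, 0, 0, 1],
    [0, 0, -20, 0, 0, 0, 1],
    [0, 0, -20, 0, 0, 0, 1],
    [0, 0, -20, 0, 0, 0, 1],
    [0, 0, -15, 0, 0, 0, 1],
    [0, 0, -10, 0, 0, 0, 1],
    [0, 0, 0, 0, 0, 0, 1],
    [0, 0, 0, 0, 0, 0, 1]
  ]
}}

```text
clock: 13.95
tool_pos: [0.4704, -0.0026, 0.0469]
eef_rot: [0.672, 0.74, -0.0, 0.0]
contact_force: [0.8, 0.5, -3.2]
opening: 0.321
finger_force: 35.0
```

{"op": "step_arm", "data": {
  "series": [
    [0, 0, -4, 0, 0, 0, 1],
    [0, 0, -4, 0, 0, 0, 1],
    [0, 0, -2, 0, 0, 0, 1],
    [0, 0, -1, 0, 0, 0, 1],
    [0, 0, -0.7, 0, 0, 0, 1],
    [0, 0, -0.7, 0, 0, 0, 1],
    [0, 0, -0.4, 0, 0, 0, 1],
    [0, 0, 0, 0, 0, 0, 1],
    [0, 0, 0, 0, 0, 0, 1]
  ]
}}

```text
clock: 14.85
tool_pos: [0.4705, -0.0028, 0.0344]
eef_rot: [0.672, 0.74, 0.0, 0.0]
contact_force: [-0.8, 0.1, 5.2]
opening: 0.326
finger_force: 34.9
```

{"op": "step_arm", "data": {
  "series": [
    [0, 0, 0, 0, 0, 0, 0.65],
    [0, 0, 0, 0, 0, 0, 0.6],
    [0, 0, 0, 0, 0, 0, 0.5],
    [0, 0, 0, 0, 0, 0, 0],
    [0, 0, 0, 0, 0, 0, 0],
    [0, 0, 0, 0, 0, 0, 0],
    [0, 0, 20, 0, 0, 0, 0],
    [0, 0, 40, 0, 0, 0, 0],
    [0, 0, 40, 0, 0, 0, 0],
    [0, 0, 10, 0, 0, 0, 0],
    [30, -2, 0, 0, 0, 0, 0],
    [45, -4, 0, 0, 0, 0, 0],
    [45, -4, 0, 0, 0, 0, 0],
    [35, -3, 0, 0, 0, 0, 0],
    [15, -1, 0, 0, 0, 0, 0],
    [0, 0, 0, 0, 0, 0, 0],
    [0, 0, 0, 0, 0, 0, 0]
  ]
}}

```text
clock: 16.55
tool_pos: [0.639, -0.0167, 0.1427]
eef_rot: [0.672, 0.74, -0.001, -0.001]
contact_force: [-0.4, 0.3, -0.3]
opening: 1.001
finger_force: 0.0
```

{"op": "step_arm", "data": {
  "series": [
    [1, 0, -20, 0, 0, 0, 0],
    [0, 0, -25, 0, 0, 0, 0],
    [0, 0, -25, 0, 0, 0, 0],
    [0, 0, -20, 0, 0, 0, 0],
    [0, 0, -15, 0, 0, 0, 0],
    [0, 0, 0, 0, 0, 0, 0],
    [0, 0, 0, 0, 0, 0, 0]
  ]
}}

```text
clock: 17.25
tool_pos: [0.6412, -0.0165, 0.0392]
eef_rot: [0.672, 0.74, 0.0, -0.0]
contact_force: [0.8, -0.7, 0.9]
opening: 1.004
finger_force: 0.0
```

Run:
```python
from h import *
s=r.get_state();print(s["tool_pos"],s["contact_force"],s["opening"])
img,_,_=cloud("side");cv2.imwrite("pics/s4.png",cv2.resize(img[80:350,130:400],None,fx=2,fy=2))
```

```text
[ 0.64115175 -0.01646574  0.03915093] [ 0.77673608 -0.66826494  0.86178234] 1.0041899281662658
```

View pics/s4.png

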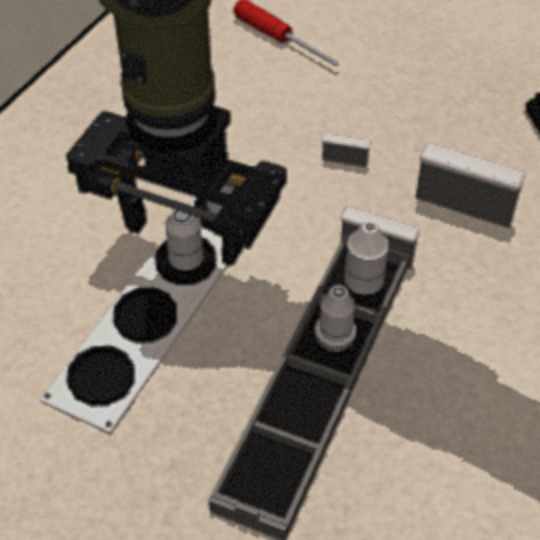

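Large (367,258) and collar (337,318) stand upright in the first two bays, and the fingers straddle cone (183,240).

{"op": "step_arm", "data": {
  "series": [
    [-0.8, -0.5, -2.2, 0, 0, 0, 0.2],
    [0, 0, 0, 0, 0, 0, 0.4],
    [0, 0, 0, 0, 0, 0, 0.5],
    [0, 0, 0, 0, 0, 0, 0.54],
    [0, 0, 0, 0, 0, 0, 0.58],
    [0, 0, 0, 0, 0, 0, 0.61],
    [0, 0, 0, 0, 0, 0, 0.64],
    [0, 0, 0, 0, 0, 0, 0.75],
    [0, 0, 0, 0, 0, 0, 1],
    [0, 0, 0, 0, 0, 0, 1],
    [0, 0, 0, 0, 0, 0, 1]
  ]
}}

```text
clock: 18.4
tool_pos: [0.6408, -0.0172, 0.0366]
eef_rot: [0.672, 0.74, 0.0, 0.0]
contact_force: [1.2, 0.1, -0.5]
opening: 0.372
finger_force: 35.0
```

{"op": "step_arm", "data": {
  "series": [
    [0, 0, 10, 0, 0, 0, 1],
    [0, 0, 20, 0, 0, 0, 1],
    [0, 0, 30, 0, 0, 0, 1],
    [0, 0, 30, 0, 0, 0, 1],
    [0, 0, 20, 0, 0, 0, 1],
    [-12, 6, 0, 0, 0, 0, 1],
    [-26, 13, 0, 0, 0, 0, 1],
    [-36, 18, 0, 0, 0, 0, 1],
    [-36, 18, 0, 0, 0, 0, 1],
    [-34, 18, 0, 0, 0, 0, 1],
    [-22, 11, 0, 0, 0, 0, 1],
    [-12, 6, 0, 0, 0, 0, 1],
    [0, 0, -15, 0, 0, 0, 1],
    [0, 0, -20, 0, 0, 0, 1],
    [0, 0, -20, 0, 0, 0, 1],
    [0, 0, -20, 0, 0, 0, 1],
    [0, 0, -15, 0, 0, 0, 1],
    [0, 0, -10, 0, 0, 0, 1],
    [0, 0, 0, 0, 0, 0, 1],
    [0, 0, 0, 0, 0, 0, 1]
  ]
}}

```text
clock: 20.4
tool_pos: [0.4627, 0.0729, 0.0469]
eef_rot: [0.672, 0.74, 0.0, 0.0]
contact_force: [-0.3, -0.2, -1.4]
opening: 0.364
finger_force: 35.0
```

{"op": "step_arm", "data": {
  "series": [
    [0, 0, -4, 0, 0, 0, 1],
    [0, 0, -4, 0, 0, 0, 1],
    [0, 0, -2, 0, 0, 0, 1],
    [0, 0, -1, 0, 0, 0, 1],
    [0, 0, -0.7, 0, 0, 0, 1],
    [0, 0, -0.7, 0, 0, 0, 1],
    [0, 0, -0.4, 0, 0, 0, 1],
    [0, 0, 0, 0, 0, 0, 1],
    [0, 0, 0, 0, 0, 0, 1]
  ]
}}

```text
clock: 21.3
tool_pos: [0.4627, 0.0728, 0.0344]
eef_rot: [0.672, 0.74, 0.0, 0.0]
contact_force: [-0.6, -0.3, 5.6]
opening: 0.37
finger_force: 34.9
```

{"op": "step_arm", "data": {
  "series": [
    [0, 0, 0, 0, 0, 0, 0.6],
    [0, 0, 0, 0, 0, 0, 0.55],
    [0, 0, 0, 0, 0, 0, 0.45],
    [0, 0, 0, 0, 0, 0, 0],
    [0, 0, 0, 0, 0, 0, 0],
    [0, 0, 0, 0, 0, 0, 0],
    [0, 0, 20, 0, 0, 0, 0],
    [0, 0, 40, 0, 0, 0, 0],
    [0, 0, 40, 0, 0, 0, 0],
    [0, 0, 10, 0, 0, 0, 0],
    [30, -27, 0, 0, 0, 0, 0],
    [40, -37, 0, 0, 0, 0, 0],
    [40, -37, 0, 0, 0, 0, 0],
    [40, -36, 0, 0, 0, 0, 0],
    [22, -20, 0, 0, 0, 0, 0],
    [10, -9, 0, 0, 0, 0, 0],
    [0, 0, 0, 0, 0, 0, 0],
    [0, 0, 0, 0, 0, 0, 0]
  ]
}}

```text
clock: 23.1
tool_pos: [0.6341, -0.0838, 0.1428]
eef_rot: [0.672, 0.74, -0.0, -0.001]
contact_force: [-1.0, 0.5, -0.4]
opening: 0.999
finger_force: 0.0
```

{"op": "step_arm", "data": {
  "series": [
    [10.4, -9.2, 0, 0, 0, 0, 0],
    [0, 0, -20, 0, 0, 0, 0],
    [0, 0, -25, 0, 0, 0, 0],
    [0, 0, -25, 0, 0, 0, 0],
    [0, 0, -20, 0, 0, 0, 0],
    [0, 0, -15, 0, 0, 0, 0],
    [0, 0, 0, 0, 0, 0, 0],
    [0, 0, 0, 0, 0, 0, 0]
  ]
}}

```text
clock: 23.9
tool_pos: [0.6455, -0.093, 0.0391]
eef_rot: [0.672, 0.741, 0.0, -0.0]
contact_force: [0.1, -0.8, 0.2]
opening: 1.003
finger_force: 0.0
```

{"op": "step_arm", "data": {
  "series": [
    [-0.8, 0, -2.2, 0, 0, 0, 0.2],
    [0, 0, 0, 0, 0, 0, 0.4],
    [0, 0, 0, 0, 0, 0, 0.5],
    [0, 0, 0, 0, 0, 0, 0.56],
    [0, 0, 0, 0, 0, 0, 0.6],
    [0, 0, 0, 0, 0, 0, 0.63],
    [0, 0, 0, 0, 0, 0, 0.66],
    [0, 0, 0, 0, 0, 0, 0.75],
    [0, 0, 0, 0, 0, 0, 1],
    [0, 0, 0, 0, 0, 0, 1],
    [0, 0, 0, 0, 0, 0, 1]
  ]
}}

```text
clock: 25.0
tool_pos: [0.6449, -0.0938, 0.0366]
eef_rot: [0.672, 0.74, 0.0, 0.0]
contact_force: [-1.2, 0.2, 0.0]
opening: 0.349
finger_force: 34.9
```

{"op": "step_arm", "data": {
  "series": [
    [0, 0, 10, 0, 0, 0, 1],
    [0, 0, 20, 0, 0, 0, 1],
    [0, 0, 30, 0, 0, 0, 1],
    [0, 0, 30, 0, 0, 0, 1],
    [0, 0, 20, 0, 0, 0, 1],
    [-10, 12, 0, 0, 0, 0, 1],
    [-20, 26, 0, 0, 0, 0, 1],
    [-26, 33, 0, 0, 0, 0, 1],
    [-26, 33, 0, 0, 0, 0, 1],
    [-26, 33, 0, 0, 0, 0, 1],
    [-26, 33, 0, 0, 0, 0, 1],
    [-26, 33, 0, 0, 0, 0, 1],
    [-20, 26, 0, 0, 0, 0, 1],
    [-10, 13, 0, 0, 0, 0, 1],
    [0, 0, 0, 0, 0, 0, 1],
    [0, 0, 0, 0, 0, 0, 1],
    [0, 0, 0, 0, 0, 0, 1]
  ]
}}

```text
clock: 26.7
tool_pos: [0.4557, 0.1468, 0.1466]
eef_rot: [0.673, 0.739, -0.0, 0.001]
contact_force: [-0.6, 0.6, -2.7]
opening: 0.346
finger_force: 35.0
```

{"op": "step_arm", "data": {
  "series": [
    [0, 1, -15, 0, 0, 0, 1],
    [0, 0, -20, 0, 0, 0, 1],
    [0, 0, -20, 0, 0, 0, 1],
    [0, 0, -20, 0, 0, 0, 1],
    [0, 0, -15, 0, 0, 0, 1],
    [0, 0, -10, 0, 0, 0, 1],
    [0, 0, -4, 0, 0, 0, 1],
    [0, 0, -4, 0, 0, 0, 1],
    [0, 0, -2, 0, 0, 0, 1],
    [0, 0, -0.7, 0, 0, 0, 1],
    [0, 0, -0.7, 0, 0, 0, 1],
    [0, 0, -0.7, 0, 0, 0, 1],
    [0, 0, -0.4, 0, 0, 0, 1],
    [0, 0, 0, 0, 0, 0, 1],
    [0, 0, 0, 0, 0, 0, 1]
  ]
}}

```text
clock: 28.2
tool_pos: [0.455, 0.1493, 0.0344]
eef_rot: [0.672, 0.74, 0.0, 0.0]
contact_force: [-1.0, 0.4, 4.7]
opening: 0.346
finger_force: 34.9
```

{"op": "step_arm", "data": {
  "series": [
    [0, 0, 0, 0, 0, 0, 0.63],
    [0, 0, 0, 0, 0, 0, 0.58],
    [0, 0, 0, 0, 0, 0, 0.48],
    [0, 0, 0, 0, 0, 0, 0],
    [0, 0, 0, 0, 0, 0, 0],
    [0, 0, 0, 0, 0, 0, 0],
    [0, 0, 20, 0, 0, 0, 0],
    [0, 0, 40, 0, 0, 0, 0],
    [0, 0, 40, 0, 0, 0, 0],
    [0, 0, 30, 0, 0, 0, 0],
    [0, 40, 20, 0, 0, 0, 0],
    [0, 40, 0, 0, 0, 0, 0],
    [0, 40, 0, 0, 0, 0, 0],
    [0, 30, 0, 0, 0, 0, 0],
    [0, 0, 0, 0, 0, 0, 0],
    [0, 0, 0, 0, 0, 0, 0],
    [0, 0, 0, 0, 0, 0, 0]
  ]
}}

```text
clock: 29.9
tool_pos: [0.4548, 0.2973, 0.1837]
eef_rot: [0.673, 0.74, -0.001, 0.001]
contact_force: [-0.2, 0.0, -0.6]
opening: 0.999
finger_force: 0.0
```

Run:
```python
from h import *
from scipy.optimize import least_squares
a=np.deg2rad(6.03);ex=np.array([np.cos(a),np.sin(a)]);ey=np.array([-np.sin(a),np.cos(a)]);o=np.array([.4667,.0351])
img,_,W=cloud("top");cv2.imwrite("pics/t5.png",img)
p=W.reshape(-1,3);p=p[~np.isnan(p[:,0])];d=np.c_[(p[:,:2]-o)@ex,(p[:,:2]-o)@ey,p[:,2]]
for c,R in((-.114,19),(-.038,15),(.038,17),(.114,16)):
    q=d[(np.hypot(d[:,0],d[:,1]-c)<.035)&(d[:,2]>.032)&(d[:,2]<.1)];b=q[q[:,2]<.06]
    if len(b)>20:
        s=least_squares(lambda x:np.hypot(*(b[:,:2]-x).T)-R/1e3,b[:,:2].mean(0)+[.01,0],loss="soft_l1",f_scale=.002);print(c,len(b),s.x.round(4),q[:,2].max().round(4))
```

```text
-0.114 31 [-0.001  -0.1158] 0.0933
0.038 39 [0.0004 0.0384] 0.0776
0.114 72 [0.0008 0.1156] 0.0714
```

View pics/t5.png

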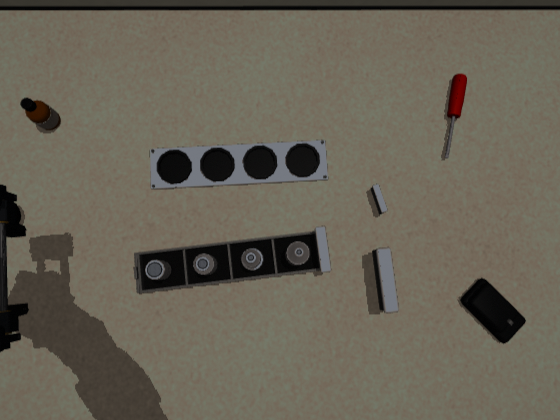

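All four stand centred in their bays at (298,252), (252,259), (204,264) and (155,269). The gripper is clear at the left edge and shows no contact force.

```bash
python3 -c "
from plant import r
print(r.finish_job())"
```

```text
the job is handed in; nothing more can be done
None
```

I moved all four objectives into the drawer, upright and released, in the order large, collar, cone, short from the front panel; the job was handed in at about 30 s, and no verdict came back.

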